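Hold a sprung breaker flap open in a broadcast van

ROBOT

A 6-joint arm with a two-finger parallel gripper is mounted at the origin on the work surface. World frame = base frame: x ahead of the robot, y to its left, z up, the work surface at z = 0. Lengths are in m, angles in rad, forces in N, time in s.
With the tool pointing down it reaches from about 0.275 to 0.775 m from the base axis. Payload 14.6 kg.
Tool frame: the origin (TCP) lies midway between the tips of the shut fingers; the grasp point (between the pads) lies 19 mm behind it; z points along the fingers, x is the direction in which the jaws open and shut, and the axes are right-handed (so a half turn about z gives the same grasp; the last joint's range is limited). The gripper opens to 85 mm and grips with 20 to 120 N. Pads are 22 mm wide; open, the fingers measure 114 mm over their backs; the gripper's body (76 mm by 85 mm) begins 54 mm behind the grasp point. The pads swing forward as they close: fully open they stand 13 mm farther back than shut.
Start: joints at [-0.155, 0.263, -0.048, 1.259, 0, 1.415], TCP at [0.525, -0, 0.231] pointing down, gripper open.
Joint ranges: [-2.65, 2.65], [-0.89, 1.7], [-1.18, 1.37], [-2.13, 2.11], [-1.35, 1.29], [-3.14, 3.14]. Speed limits (rad/s): [1.89, 1.89, 2.57, 2.79, 3.14, 3.14].

INTERFACE

Orientations are given as a unit quaternion [w, x, y, z].
In Python, from bench import reach, servo_line, move_j, set_gripper, wait, ik, sense, capture, get_calibration, PlanningError, hand_in gives the robot as it stands. Calls block until the motion is done:
- reach(position, orientation): joint-space move of the TCP to a pose.
- servo_line(position, v=0.15, orientation=None): straight line of the TCP; orientation=None keeps the orientation; v is the mean speed in m/s.
- move_j(angles): joint-space move.
- set_gripper(opening, f_grip=None): finger opening in m; f_grip is the grip in N (None keeps the last); returns when the fingers have stopped.
- wait(seconds).
- ik(position, orientation): joint angles nearest the present ones, or None.
- sense(): the state.
- capture(name): name is "scene" or "side" or "wrist"; returns (picture, depth): 420x560x3 uint8, red, green, blue; 420x560 float32, m along the optical axis (not along the pixel's ray), 0 where there is no reading.
- get_calibration(name): a dict with "fx", "fy", "cx", "cy" (pixels), "cam_to_world" (4x4, takes a point from camera to world coordinates); the wrist camera has in their place "hand_eye" (4x4, takes a point from camera to tool coordinates, whose origin is the TCP and whose axes are the tool frame's). Camera axes: x right, y down, z forward; pixel columns grow to the right and rows downward; lengths in m; the calibration is good to about 2 mm. The wrist camera is an equidistant fisheye: a pixel r from the principal point sees the ray r / f radians off the axis. A picture is of the moment at which its call begins: read the wrist's pose just before it. get_calibration takes no time and is no camera call.
A pose or a line that the arm cannot do raises PlanningError and nothing moves.
- hand_in(): hands the job in, once; it reports no verdict.
The state is a dict: "time_s": time; "q": joint angles; "joint_vel": joint speeds; "joint_efforts": joint torques, N m; "tool_pos": TCP position; "tcp_rot": TCP orientation; "wrist_force": force on the tool from outside, world axes, zero at the start; "torque": the same for the moment, N m; "opening": finger opening in m.
Only numpy, scipy, OpenCV 4.12 (cv2) and the standard library are available. Lean on these libraries where they do the work, as an engineer would, in place of code of your own. Each camera call takes 0.05 s, during which the arm holds its last target. There are 200 camera calls.

TASK

A chrome spigot adapter is parked on the stud on top of the breaker bay's flap: lift it up off the stud and set it down in the orange tray without dropping it, leaving the battery plate, the magic arm joint and the LED knob where they are. Only then raise the flap by its red bar to 50 degrees from closed, and keep holding it there: it springs shut if let go, so finish with the fingers still holding the flap open, still and steady.

Things in the scene. Friction and masses are not known exactly. Their poses are not given: they have to be found in the camera images.
- bay: blue steel breaker bay, open-topped box 170 (its x) x 190 (its y) x 80 mm tall, fixed on the grey perforated shelf (shelf top 20 mm above the work surface). Origin: centre of its underside; z up; its -x side faces the robot, give or take its yaw. An aluminium flap covers it; a black stud, 16 mm thick and 40 mm tall, stands at the middle of the flap, above the bay's origin
- flap (a joint): opening angle (rad) of the 170 x 190 x 6 mm aluminium flap: 0 closed and level (its top face then 86 mm above the bay's origin), grows as its -x edge rises, stop at 1.5; 50 degrees is 0.873. Hinged along its far (+x) edge. Spring and weight push it shut at every angle: about 3.3 N at the bar near closed, 4.5 N at 50 degrees
- flap_hinge (a point): middle of the hinge line, which runs along the bay's y axis at bay x = +85, z = 83 mm
- flap_bar (a point): middle of the flap's red pull bar: a round bar 12 mm thick along the bay's y axis, 215 mm from the hinge line and in the plane of the flap, 45 mm out from the flap's front edge, 100 mm clear between its two legs. Moves with the flap. It can turn inside a pinch
- adapter: upright chrome spigot adapter, about 0.18 kg, 85 mm tall: sleeve of 32 mm diameter from 0 to 40 mm, collar of 38 mm diameter up to 47 mm, spigot of 28 mm diameter up to 85 mm. Origin: centre of its underside; z towards the spigot. It starts hung on the flap's stud, which fills 34 mm of its 23 mm wide socket: underside 92 mm above the bay's origin, free once lifted over 34 mm
- tray: orange open plastic tray fixed to the shelf, 130 x 130 x 30 mm tall, walls and floor 4 mm. Origin: centre of its underside, on the shelf. It may stand left or right of the bay
- plate: green anodised battery plate, 75 x 100 x 17 mm, loose on the shelf; origin centre of underside; leave alone
- joint_arm: black L-shaped magic arm joint, about 93 x 89 x 44 mm, loose on the shelf; origin under its round knuckle; leave alone
- led_knob: white plastic LED panel knob, 44 mm diameter, 30 mm tall, loose on the shelf; origin centre of underside; leave alone
Mind the look-alikes: they are no part of the job. What is shaped like the adapter but pink or turquoise is not meant.

How it is judged:
On the way, in this order (a step that is already met when the one before it is completed fails the run):
1. the adapter is lifted clear of the stud (z of adapter in the frame of bay above 0.128 m and contact force between the fingers and adapter above 0.5 N), for 0.1 s.
2. the adapter rests in the tray, let go, with the flap still shut (x of adapter in the frame of tray between -0.061 and 0.061 m and y of adapter in the frame of tray between -0.061 and 0.061 m and z of adapter in the frame of tray below 0.04 m and linear speed of adapter below 0.05 m/s and contact force between the fingers and adapter below 0.1 N and value of joint flap below 0.1 rad), for 0.2 s.
At the end, for the whole second after the job is handed in: the flap is held still by the fingers at 50 degrees, within 6 degrees either way (0.768 to 0.977 rad), touched by no other loose thing, and the adapter rests in the tray, let go (x of adapter in the frame of tray between -0.061 and 0.061 m and y of adapter in the frame of tray between -0.061 and 0.061 m and z of adapter in the frame of tray below 0.04 m and linear speed of adapter below 0.05 m/s and contact force between each of the fingers, flap and adapter below 0.1 N and value of joint flap between 0.768 and 0.977 rad and velocity of joint flap between -0.05 and 0.05 rad/s and contact force between the fingers and flap above 0.5 N and contact force between flap and plate below 0.1 N and contact force between flap and joint_arm below 0.1 N and contact force between flap and led_knob below 0.1 N); the arm keeps its last pose, push and grip.
It fails at once if the flap is raised (over 0.15 rad) while the adapter is not in the tray (value of joint flap above 0.15 rad and horizontal distance between adapter and tray above 0.09 m).
It fails at once if the adapter is dropped (falls free by more than about 4 cm) (linear speed of adapter above 0.9 m/s and contact force between the fingers and adapter below 0.01 N).
It fails at once if the green battery plate is moved by more than 2 cm (distance of plate from where it was at the start of the episode above 0.02 m).
It fails at once if the black magic arm joint is moved by more than 2 cm (distance of joint_arm from where it was at the start of the episode above 0.02 m).
It fails at once if the white LED knob is moved by more than 2 cm (distance of led_knob from where it was at the start of the episode above 0.02 m).
It also fails if it takes over 54 s, if anything falls off the work surface, if the arm or the gripper's body presses on something with over 40 N, if the wrist force passes 120 N, or if a joint passes its speed limit or range.

## Working session

There is one attempt and no reset: what is moved stays moved. The work goes in short steps, each a Python script; the robot and the scene stay as the last script left them, time stands still between calls to the robot, and variables do not carry over. Pictures are saved under pics/ and viewed, about 8 in all and at most 12, crops included, and the job is handed in when it is done.

```bash
mkdir -p pics; ls; python3 - <<'E'
from bench import *
import cv2,numpy as np
ims=[]
for n in("scene","side"):
    im,d=capture(n);np.savez(f"pics/{n}0.npz",im=im,d=d);cv2.imwrite(f"pics/{n}0.png",im[...,::-1])
    c=get_calibration(n);print(n,{k:np.round(v,3).tolist() for k,v in c.items()})
c=get_calibration("wrist");print({k:np.round(v,3).tolist() for k,v in c.items()})
s=sense();print(s)
E
```

```text
pics
scene {'fx': 519.066, 'fy': 519.066, 'cx': 282.229, 'cy': 209.27, 'cam_to_world': [[0.66, 0.553, -0.509, 1.108], [0.751, -0.498, 0.434, -0.532], [-0.014, -0.668, -0.744, 1.006], [0.0, 0.0, 0.0, 1.0]]}
side {'fx': 440.874, 'fy': 440.874, 'cx': 275.16, 'cy': 208.158, 'cam_to_world': [[0.787, -0.332, 0.521, -0.126], [-0.617, -0.455, 0.642, -0.767], [0.024, -0.826, -0.563, 0.787], [0.0, 0.0, 0.0, 1.0]]}
{'fx': 325.192, 'fy': 325.192, 'cx': 281.293, 'cy': 211.036, 'hand_eye': [[1.0, 0.001, 0.0, 0.0], [-0.001, 0.964, 0.267, -0.067], [0.0, -0.267, 0.964, -0.142], [0.0, 0.0, 0.0, 1.0]]}
{'time_s': 0.1, 'q': array([-1.55287237e-01,  2.63475864e-01, -4.88539124e-02,  1.25939525e+00,
        2.12869951e-05,  1.41549641e+00]), 'joint_vel': array([-0.00064886, -0.00076704,  0.00258677,  0.00049056, -0.00196888,
       -0.00020441]), 'joint_efforts': array([ 3.99830533e-03, -6.38578105e+01,  3.85062754e+01,  9.92193818e-03,
       -8.72614100e-05, -2.47696767e-05]), 'tool_pos': array([5.24764711e-01, 4.44626716e-05, 2.30879961e-01]), 'tcp_rot': array([-8.23361887e-05,  9.99999892e-01,  6.33404282e-06, -4.57113882e-04]), 'wrist_force': array([ 0.93542571, -0.2620187 , -0.20739702]), 'torque': array([-0.04664555, -0.00968504, -0.01272882]), 'opening': 0.08534770314006206}
```

View pics/scene0.png

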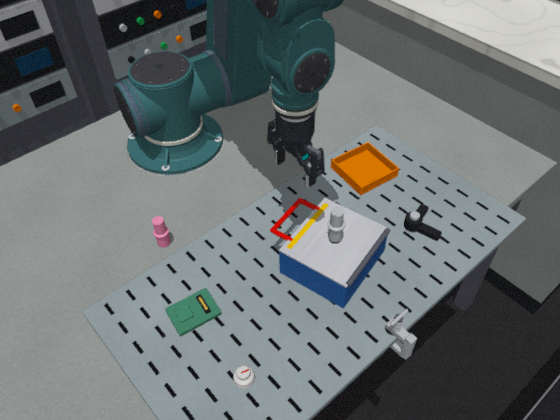

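View pics/side0.png

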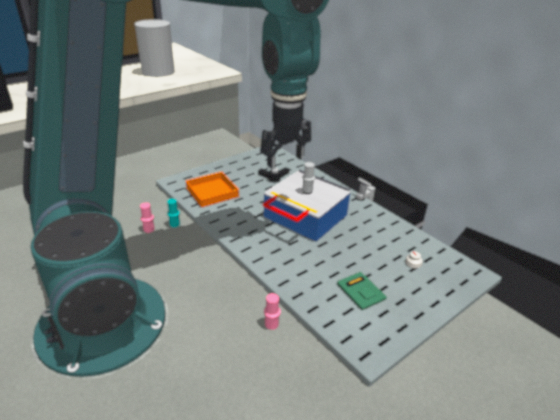

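Scene view: the chrome adapter stands on the flap at (337,225), the red bar is near (296,220), the orange tray is at (365,168), the plate at (193,311), the knob at (244,376) and the black joint at (422,223). Side view: the adapter is at (308,178).

Look-alikes, all off the shelf: pink at scene (161,231), which is side (272,311); pink at side (147,217); turquoise at side (173,213). I choose the chrome one on the flap.

```bash
cat > h.py <<'E'
import numpy as np,cv2
from bench import *
def pts(n,d):
    c=get_calibration(n);v,u=np.mgrid[:d.shape[0],:d.shape[1]]
    P=np.stack([(u-c['cx'])/c['fx']*d,(v-c['cy'])/c['fy']*d,d],-1)
    T=np.array(c['cam_to_world']);W=P@T[:3,:3].T+T[:3,3];W[d<=0]=np.nan;return W
E
python3 - <<'E'
from h import *
for n in("scene","side"):
    z=np.load(f"pics/{n}0.npz");im=z['im'];W=pts(n,z['d']);hsv=cv2.cvtColor(im,cv2.COLOR_RGB2HSV);H,S,V=[hsv[...,i].astype(int) for i in range(3)]
    def get(m):
        p=W[m];return p[~np.isnan(p).any(1)]
    red=get((S>190)&((H<4)|(H>176))&(V>110)); red=red[(red[:,2]>.07)&(red[:,2]<.14)]
    print(n,'red',len(red),np.round(np.percentile(red,[2,50,98],axis=0),3).tolist())
    r=cv2.minAreaRect((red[:,:2]*1000).astype(np.float32));print('  rect',r)
    o=get((S>190)&(H>7)&(H<18)&(V>120)&(W[...,2]<.07)); rim=o[o[:,2]>.042]
    print(' tray',len(o),np.round(np.percentile(o,[2,50,98],axis=0),3).tolist(),cv2.minAreaRect((o[:,:2]*1000).astype(np.float32)),cv2.minAreaRect((rim[:,:2]*1000).astype(np.float32)))
    f=get((np.abs(W[...,2]-.106)<.006)&(W[...,0]>.3)&(S<90)); 
    print(' flap',len(f),np.median(f[:,2]),cv2.minAreaRect((f[:,:2]*1000).astype(np.float32)))
    ym=get((H>=22)&(H<32)&(S>180)&(W[...,2]>.09));print(' yellow',len(ym),ym.mean(0),cv2.minAreaRect((ym[:,:2]*1000).astype(np.float32)))
    for lo,hi in((.118,.148),(.163,.195)):
        a=get((W[...,2]>lo)&(W[...,2]<hi)&(S<90)&(np.abs(W[...,0]-.56)<.12)&(np.abs(W[...,1])<.15));print(' adapter',len(a),np.round(np.percentile(a,[2,50,98],axis=0),3).tolist() if len(a) else '')
for n,bx in(("scene",(250,150,440,310)),("side",(230,150,370,250))):
    im=np.load(f"pics/{n}0.npz")['im'][bx[1]:bx[3],bx[0]:bx[2]];cv2.imwrite(f"pics/{n}crop.png",cv2.resize(im[...,::-1],None,fx=4,fy=4,interpolation=2))
E
```

```text
scene red 313 [[0.496, -0.066, 0.103], [0.518, -0.015, 0.107], [0.564, 0.056, 0.111]]
  rect ((531.914306640625, -5.2409210205078125), (54.87663269042969, 122.739501953125), 13.805290222167969)
 tray 2093 [[-0.521, -0.274, -0.027], [0.471, 0.304, 0.025], [0.546, 0.367, 0.05]] ((7.950927734375, 41.83123779296875), (1095.4593505859375, 656.9991455078125), 0.4511648714542389) ((478.12353515625, 298.3971252441406), (134.70623779296875, 134.04647827148438), 80.86951446533203)
 flap 5054 0.10530256765271367 ((611.1446533203125, 424.2950744628906), (396.1936340332031, 987.037353515625), 13.917824745178223)
 yellow 227 [0.56201213 0.00253507 0.10549966] ((42.3739013671875, 118.2090835571289), (144.02061462402344, 1151.23046875), 77.93147277832031)
 adapter 122 [[0.626, 0.006, 0.119], [0.645, 0.011, 0.133], [0.651, 0.028, 0.147]]
 adapter 154 [[0.625, 0.008, 0.164], [0.642, 0.014, 0.182], [0.649, 0.033, 0.195]]
side red 157 [[0.491, -0.067, 0.103], [0.509, -0.026, 0.107], [0.554, 0.05, 0.11]]
  rect ((520.3988037109375, -8.774253845214844), (44.587867736816406, 120.70223236083984), 15.244712829589844)
 tray 1091 [[0.404, 0.229, 0.021], [0.476, 0.308, 0.029], [0.541, 0.367, 0.05]] ((473.1249694824219, 298.306396484375), (139.1550750732422, 131.14439392089844), 81.65715789794922) ((472.04791259765625, 297.01092529296875), (136.00970458984375, 128.8825225830078), 81.88626098632812)
 flap 3073 0.10557875329918454 ((1055.9189453125, 826.238037109375), (2093.69970703125, 1322.131103515625), 89.7869644165039)
 yellow 17 [ 0.57159126 -0.02296156  0.10567431] ((565.1293334960938, 1.2453689575195312), (8.047281265258789, 131.48841857910156), 13.427963256835938)
 adapter 102 [[0.615, 0.004, 0.119], [0.621, 0.01, 0.134], [0.64, 0.027, 0.147]]
 adapter 100 [[0.617, 0.005, 0.163], [0.623, 0.012, 0.179], [0.641, 0.027, 0.195]]
```

View pics/scenecrop.png

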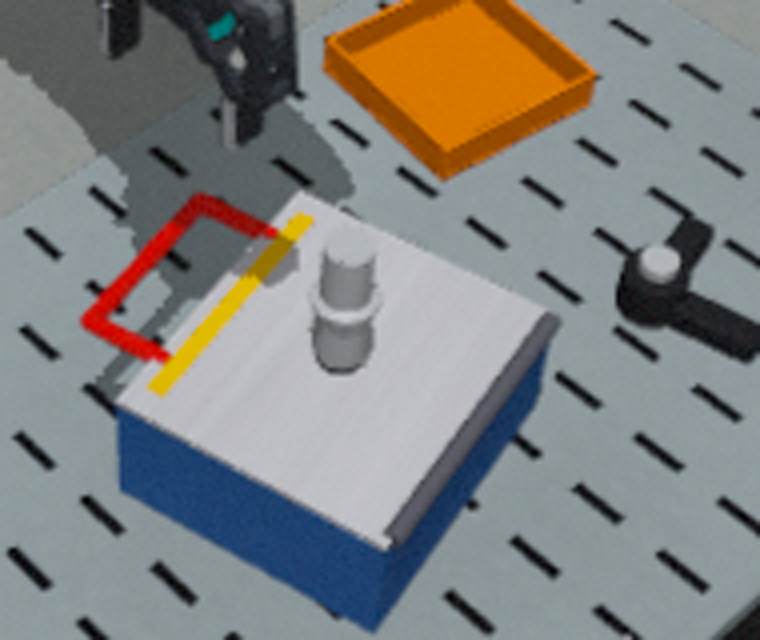

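```bash
python3 - <<'E'
from h import *
A=[]
for n in("scene","side"):
    z=np.load(f"pics/{n}0.npz");im=z['im'];W=pts(n,z['d']);hsv=cv2.cvtColor(im,cv2.COLOR_RGB2HSV);H,S,V=[hsv[...,i].astype(int) for i in range(3)]
    near=(np.abs(W[...,0]-.6)<.2)&(np.abs(W[...,1])<.2)
    f=W[near&(np.abs(W[...,2]-.106)<.004)&(S<60)&(V>90)].astype(np.float32)
    print(n,'flap',cv2.minAreaRect(f[:,:2]*1000), len(f))
    red=W[near&(S>190)&((H<4)|(H>176))&(V>110)&(W[...,2]>.09)]
    for yaw in(13.,14.,15.):
        t=np.radians(yaw);R=np.array([[np.cos(t),-np.sin(t)],[np.sin(t),np.cos(t)]]);q=red[:,:2]@R
        b=q[q[:,0]<np.percentile(q[:,0],3)+.008];print('  bar yaw',yaw,'slope',np.polyfit(b[:,1],b[:,0],1)[0],'y range',np.percentile(q[:,1],[1,99]),'xmed',np.median(b[:,0]))
    cam=np.array(get_calibration(n)['cam_to_world'])[:2,3]
    for lo,hi,r in((.118,.147,.016),(.163,.193,.014)):
        a=W[near&(W[...,2]>lo)&(W[...,2]<hi)&(S<90)][:,:2]
        from scipy.optimize import least_squares
        s=least_squares(lambda c:np.hypot(*(a-c).T)-r,a.mean(0)+.01*(a.mean(0)-cam)/np.linalg.norm(a.mean(0)-cam),loss='soft_l1',f_scale=.002);print('  axis',s.x,s.cost)
E
```

```text
scene flap ((637.8037719726562, 22.277236938476562), (176.18618774414062, 193.7979278564453), 13.42401123046875) 4185
  bar yaw 13.0 slope -0.008154378101775784 y range [-0.18504334 -0.06465577] xmed 0.4947225315101167
  bar yaw 14.0 slope -5.685721699197843e-05 y range [-0.19397761 -0.07389158] xmed 0.49275126098470795
  bar yaw 15.0 slope 0.0068350335543941885 y range [-0.20311034 -0.08302356] xmed 0.4902327508972803
  axis [0.63447817 0.02259382] 5.767694406922698e-05
  axis [0.63475978 0.02260332] 7.738631414593541e-05
side flap ((633.713623046875, 21.022125244140625), (179.26063537597656, 191.9868927001953), 14.09604263305664) 1730
  bar yaw 13.0 slope -0.008349144121698054 y range [-0.18499782 -0.06603166] xmed 0.48735275941340717
  bar yaw 14.0 slope 0.003127723709028638 y range [-0.1939158  -0.07498876] xmed 0.4852255425190266
  bar yaw 15.0 slope 0.013170337106866626 y range [-0.20282434 -0.08392301] xmed 0.48244109680523983
  axis [0.63224768 0.02119288] 0.00012512347762226182
  axis [0.63204197 0.02171562] 9.532028535117246e-05
```

```bash
python3 - <<'E'
from h import *
q=[0,1,0,0]
y=np.radians(13.9);qb=[0,np.cos(y/2),np.sin(y/2),0]
for p,o in(([.6335,.022,.26],q),([.6335,.022,.163],q),([.475,.298,.26],q),([.475,.298,.078],q),([.507,-.009,.2],qb),([.507,-.009,.084],qb),([.582,.009,.249],qb)):
    r=ik(p,o);print(p,None if r is None else np.round(r,2))
servo_line([.6335,.022,.26],v=.15)
servo_line([.6335,.022,.163],v=.1)
set_gripper(0,f_grip=40);s=sense();print('grip',s['opening'],s['wrist_force'],s['tool_pos'],s['time_s'])
servo_line([.6335,.022,.168],v=.03);s=sense();print(s['opening'],s['wrist_force'])
im,d=capture("scene");cv2.imwrite("pics/grip.png",cv2.resize(im[120:320,240:460,::-1],None,fx=3,fy=3,interpolation=2))
E
```

```text
[0.6335, 0.022, 0.26] [-0.09  0.45  0.33  1.44  0.    1.48]
[0.6335, 0.022, 0.163] [-0.09  0.48  0.1   1.19  0.    1.48]
[0.475, 0.298, 0.26] [0.41 0.32 0.11 1.36 0.   1.99]
[0.475, 0.298, 0.078] [ 0.41  0.41 -0.26  0.9   0.    1.99]
[0.507, -0.009, 0.2] [-0.18  0.24 -0.16  1.17  0.    1.15]
[0.507, -0.009, 0.084] [-0.18  0.33 -0.38  0.86  0.    1.15]
[0.582, 0.009, 0.249] [-0.12  0.36  0.14  1.35  0.    1.2 ]
grip 0.026621464064709676 [-0.63497427 -0.38696266  3.46389994] [0.63357218 0.02200517 0.16313545] 2.6917
0.02602027150239317 [ 0.22598621 -0.56019858 -1.92128916]
```

View pics/grip.png

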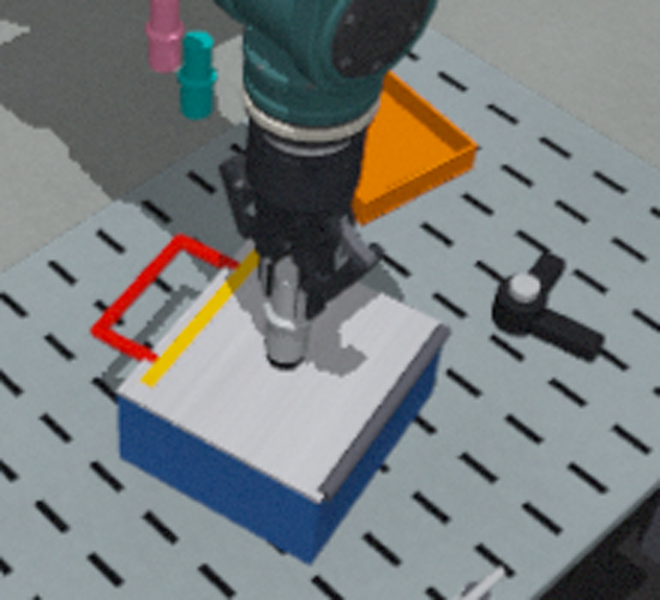

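The crop shows the adapter at (287,320) held between the fingers, with the stud base just showing beneath it, so it is lifting. I go on.

```bash
python3 - <<'E'
from h import *
servo_line([.6335,.022,.255],v=.08);s=sense();print(s['opening'],s['wrist_force'],s['time_s'])
servo_line([.475,.298,.25],v=.15)
servo_line([.475,.298,.13],v=.12);s=sense();print(s['opening'],s['wrist_force'],s['time_s'])
im,d=capture("side");cv2.imwrite("pics/over.png",cv2.resize(im[80:260,140:370,::-1],None,fx=3,fy=3,interpolation=2))
E
```

```text
0.026233648059683954 [ 0.75999375 -0.8252902  -1.34131817] 4.3
0.026306642716998313 [ 0.4226149  0.7075138 -1.4859912] 7.725
```

View pics/over.png

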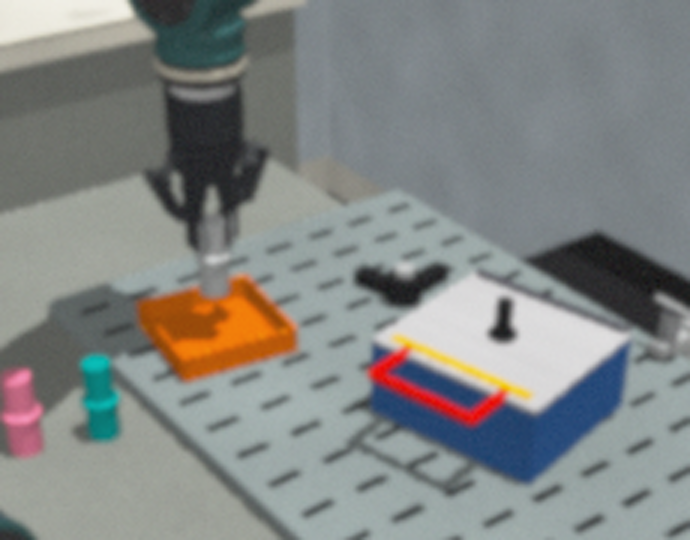

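The adapter at (213,260) hangs upright over the tray and the stud at (503,320) is bare. I lower it until it touches.

```bash
python3 - <<'E'
from h import *
servo_line([.475,.298,.080],v=.08);f0=sense()['wrist_force'][2]
z=.080
while z>.071:
    z-=.0015;servo_line([.475,.298,z],v=.03);f=sense()['wrist_force'][2]
    if f-f0>3:break
print('contact',z,f0,f)
set_gripper(.06);wait(.3)
servo_line([.475,.298,.18],v=.12);s=sense();print(s['time_s'],s['opening'])
im,d=capture("scene");np.savez("pics/placed.npz",im=im,d=d)
W=pts("scene",d);m=(np.hypot(W[...,0]-.475,W[...,1]-.298)<.06)&(W[...,2]>.058)&(W[...,2]<.125)
print(m.sum(),np.percentile(W[m],[2,50,98],axis=0))
cv2.imwrite("pics/placed.png",cv2.resize(im[60:260,280:480,::-1],None,fx=3,fy=3,interpolation=2))
E
```

```text
contact 0.074 -1.349293282007082 18.935827400451615
11.3083 0.05987020369709273
236 [[0.46477881 0.28065277 0.05944254]
 [0.48295526 0.28968275 0.08859743]
 [0.4942294  0.30947955 0.11064191]]
```

View pics/placed.png

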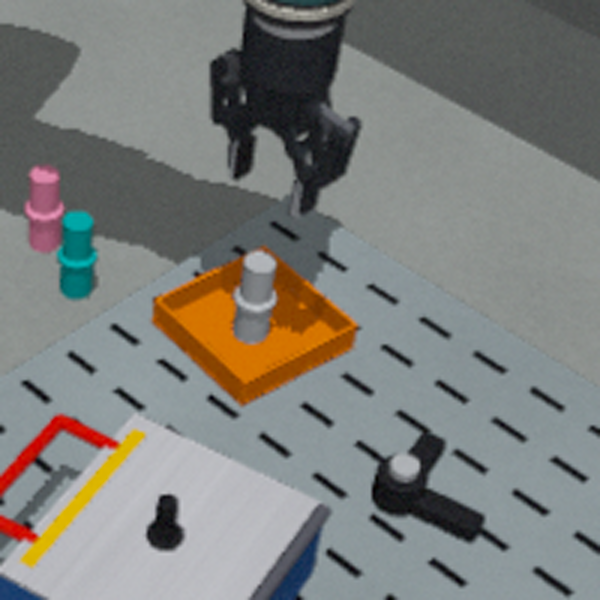

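The adapter stands upright in the tray at (255,300), let go, with the flap shut. Next is the bar.

```bash
cat >> h.py <<'E'
O=np.array([.6335,.022]);Y=np.radians(13.9);X=np.array([np.cos(Y),np.sin(Y)]);QB=[0,np.cos(Y/2),np.sin(Y/2),0]
def tcp(a):  # TCP for flap angle a (rad), tool down
    return [*(O+X*(.085-.215*np.cos(a))),.103+.215*np.sin(a)-.019]
E
python3 - <<'E'
from h import *
p=tcp(0);print(p)
set_gripper(.042)
reach([p[0],p[1],.19],QB)
servo_line([p[0],p[1],.125],v=.12);s=sense();print(s['wrist_force'],s['time_s'])
im,d=capture("scene");cv2.imwrite("pics/bar.png",cv2.resize(im[120:300,230:420,::-1],None,fx=4,fy=4,interpolation=2))
im,d=capture("side");cv2.imwrite("pics/bar2.png",cv2.resize(im[120:260,210:380,::-1],None,fx=4,fy=4,interpolation=2))
E
```

```text
[np.float64(0.5073068573948352), np.float64(-0.009229645522044288), np.float64(0.08399999999999999)]
[ 0.10338855 -0.25110714 -0.19409191] 13.55
```

View pics/bar2.png

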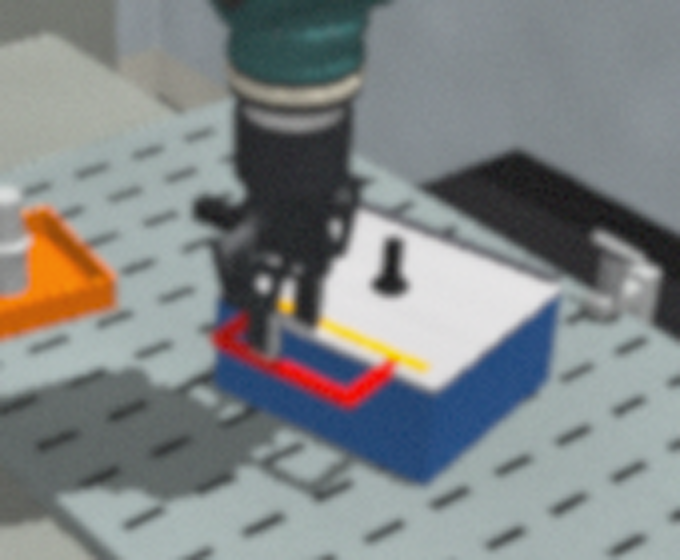

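The fingers at (268,340) and (305,310) straddle the bar, about 25 mm above it. I descend with a force check and pinch it.

```bash
python3 - <<'E'
from h import *
p=tcp(0)
for z in(.110,.095,.084):
    servo_line([p[0],p[1],z],v=.08);f=sense()['wrist_force'];print(z,f)
    if np.linalg.norm(f)>8:raise SystemExit('contact')
set_gripper(0,f_grip=60);s=sense();print('grip',s['opening'],s['wrist_force'],s['tool_pos'],s['time_s'])
if s['opening']<.008: raise SystemExit('missed')
for a in(4,9):
    servo_line(tcp(np.radians(a)),v=.06);s=sense();print(a,s['opening'],s['wrist_force'],s['tool_pos'])
E
```

```text
0.11 [-0.75660934  0.37401035  0.78885283]
0.095 [ 0.13628687 -0.15700889 -0.87962099]
0.084 [ 0.16938461 -0.34563941 -0.64147377]
grip 0.01001054113828222 [-5.32563449 -2.78461924  4.32188702] [ 0.50643538 -0.00949226  0.08414466] 14.9917
4 0.009810112022531828 [-4.86043703 -4.13752787 -4.47992561] [ 0.5067946  -0.00938684  0.09934544]
9 0.010096823286937983 [-5.65160539 -4.98786567 -3.52119176] [ 0.50874737 -0.00889646  0.11796737]
```

```bash
python3 - <<'E'
from h import *
for a in(16,23,30,37,44,50):
    servo_line(tcp(np.radians(a)),v=.06);s=sense();f=s['wrist_force'];print(a,s['opening'],f,s['tool_pos'])
    if np.linalg.norm(f)>40 or s['opening']<.008:print('STOP');break
wait(.5);s=sense();print(s['time_s'],s['wrist_force'])
H3=np.array([*(O+.085*X),.103])
out=[]
for n in("scene","side"):
    im,d=capture(n);W=pts(n,d);hsv=cv2.cvtColor(im,cv2.COLOR_RGB2HSV);h,S,V=[hsv[...,i].astype(int) for i in range(3)]
    near=(np.hypot(W[...,0]-.6,W[...,1])<.25)
    for nm,m in(('red',near&(S>190)&((h<4)|(h>176))&(V>90)&(W[...,2]>.2)),('yellow',near&(h>=22)&(h<32)&(S>150)&(W[...,2]>.12))):
        P=W[m]-H3;x=P[:,:2]@X;a=np.degrees(np.arctan2(P[:,2],-x));print(n,nm,len(P),np.median(a) if len(P) else '')
    out.append(im[60:320,180:470])
    m=(np.hypot(W[...,0]-.475,W[...,1]-.298)<.06)&(W[...,2]>.058)&(W[...,2]<.125);print(' adapter',m.sum(),np.median(W[m],axis=0),W[m][:,2].max())
cv2.imwrite("pics/final.png",cv2.resize(np.hstack(out)[...,::-1],(800,359)))
E
```

```text
16 0.009986555779183394 [-6.08625637 -5.8961619  -5.03644281] [ 0.5138642  -0.00757601  0.1434549 ]
23 0.009997334425424532 [-11.52615659  -6.2388795    0.31978686] [ 0.52191322 -0.00564429  0.16828324]
30 0.010010135881835094 [-16.39256372  -8.00467913   3.08151932] [ 0.53263339 -0.00296661  0.19176028]
37 0.009509500608817376 [-22.80426096 -10.69429531  10.36487955] [5.46084302e-01 3.05567722e-04 2.14095923e-01]
44 0.009632031070926013 [-30.38280688 -11.2267184   20.71857921] [0.56216169 0.00424578 0.23479402]
50 0.009785385296587326 [-32.04546894 -11.11275981  30.44741088] [0.57811755 0.00816762 0.25122015]
STOP
19.8417 [-33.59197688 -10.57944843  30.01782493]
scene red 301 50.325335340147525
scene yellow 298 50.32808949808434
 adapter 234 [0.48299145 0.28963735 0.08816305] 0.11355980562771684
side red 86 48.15011287959318
side yellow 0 
 adapter 169 [0.4682035  0.28717846 0.08707986] 0.11167738032445795
```

View pics/final.png

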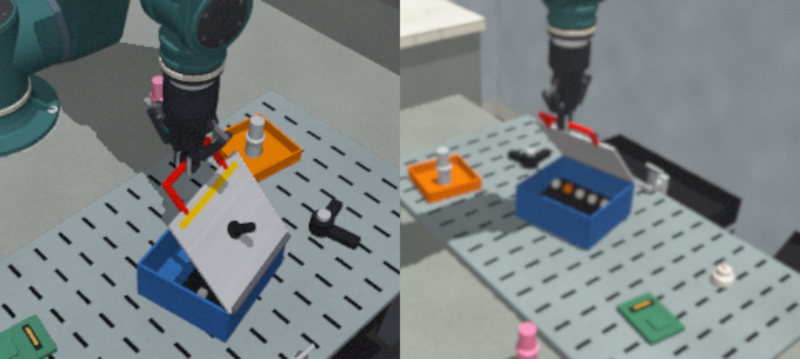

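The flap is at about 50° and the adapter stands in the tray, but the tool presses some 45 N inward along the flap because my radius is slightly short. I ease outward along the flap to remove that.

```bash
python3 - <<'E'
from h import *
a=np.radians(50);u=np.array([*(-X*np.cos(a)),np.sin(a)]);p=np.array(tcp(a))
for k in range(1,9):
    servo_line(list(p+u*.0007*k),v=.02);wait(.1);s=sense();f=s['wrist_force'];print(k,np.round(f,1),round(f@u,1),s['opening'])
    if f@u<8:break
wait(.5);H3=np.array([*(O+.085*X),.103])
for i in range(2):
    s=sense();print(s['time_s'],s['wrist_force'],s['tool_pos'],abs(s['joint_vel']).max());im,d=capture("scene");W=pts("scene",d);hsv=cv2.cvtColor(im,cv2.COLOR_RGB2HSV);h,S,V=[hsv[...,i].astype(int) for i in range(3)]
    m=(np.hypot(W[...,0]-.6,W[...,1])<.25)&(h>=22)&(h<32)&(S>150)&(W[...,2]>.12);P=W[m]-H3
    print(np.degrees(np.median(np.arctan2(P[:,2],-P[:,:2]@X))));wait(.5)
E
```

```text
1 [-27.2  -9.   24.2] 36.9 0.00964097773515121
2 [-23.7  -8.8  18.6] 30.4 0.009659126530443266
3 [-17.3  -5.9  12. ] 20.9 0.009580403070859713
4 [-12.6  -6.1   6.1] 13.5 0.009749741560903104
5 [-7.4 -4.5  0.1] 5.4 0.009893307799248406
22.1917 [-6.9561329  -4.2676496  -0.05871497] [0.57842571 0.00825116 0.25193691] 0.001670193918645338
50.58165786201436
22.7417 [-7.05217674 -5.1746749   0.65332163] [0.578405   0.0082397  0.25194818] 0.0019133286439133714
50.60761786549213
```

Forces are now small, the flap is steady at about 50.5° and the pinch holds. I hand in.

```bash
python3 -c "
from bench import *
hand_in();s=sense();print(s['time_s'],s['opening'],s['wrist_force'])"
```

```text
the job is handed in; nothing more can be done
the job is handed in; nothing more can be done
```

I lifted the chrome adapter off the stud by its spigot, set it down in the orange tray and let it go. I then pinched the red bar, raised the flap to about 50° and handed in at about 23 s with the fingers still holding it. `hand_in` reports no verdict, so I don't have a confirmed pass.

**Last checks before handing in**
- **Flap:** it read 50.6° from the scene camera in two looks about half a second apart. An earlier side-camera reading at the same pose gave 48.2°. Both are inside the 44–56° band.
- **Grip:** the fingers stood at 9.9 mm on the 12 mm bar, the arm was still, and the wrist force was about 8 N.
- **Adapter:** it stood upright in the tray in both views, within about 2 cm of the tray's centre.
- **Battery plate, magic arm joint and LED knob:** they were in view and looked untouched. I did not measure their positions again.

**Force during the raise:** the force along the flap built up to about 45 N at 50°, because my estimate of the bar's arc was about 3 mm short. I eased it off to about 5 N before handing in. That was well under the 120 N wrist limit. I saw no sign of the gripper's body touching the flap or bar, but I did not check that separately.

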